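# Pack and close a tackle box

### The arm

A 6-joint arm with a two-finger parallel gripper is mounted at the origin on the work surface. World frame = base frame: x ahead of the robot, y to its left, z up, the work surface at z = 0. Lengths are in mm, angles in rad, forces in N, time in s.
With the tool pointing down it reaches from about 350 to 725 mm from the base axis. Payload 4.3 kg.
Tool frame: the origin (TCP) lies where the fingers leave the gripper's body, on its centre line; the fingertips stand 73 mm ahead of it and the grasp point (between the pads) lies 54 mm ahead of it (finger_overhang is the distance from the TCP to the fingertips, in mm); z points along the fingers, y is the line along which they close (so a half turn about z gives the same grasp; the last joint's range is limited). The gripper opens to 85 mm and grips with 20 to 120 N. Pads are 22 mm wide; open, the fingers measure 114 mm over their backs; the gripper's body (76 mm by 85 mm) begins 54 mm behind the grasp point. The pads swing forward as they close: fully open they stand 13 mm farther back than shut.
Start: joints at [1.199, 0.377, 0.081, 1.274, 0, 1.46], TCP at [148.824, 555.437, 303.929] pointing down, gripper open.
Joint ranges: [-2.72, 2.72], [-0.84, 1.66], [-1.02, 1.22], [-1.77, 2.12], [-1.37, 1.28], [-3.14, 3.14]. Speed limits (rad/s): [2.57, 2.57, 3.14, 3.14, 3.14, 3.14].

### API

Orientations are given as a rotation vector (axis times angle).
In Python, from plant import * gives the robot as it stands. The module is installed in compiled form; this text tells all that it offers. Calls block until the motion is done:
- move_pose(position, orientation): joint-space move of the TCP to a pose.
- movel(position, rotation=None, vel=150): straight line of the TCP; rotation=None keeps the orientation; vel is the mean speed in mm/s.
- movej(angles): joint-space move.
- command_gripper(opening): finger opening in mm; the grip force is fixed at half the most; returns when the fingers have stopped.
- sleep(seconds).
- solve_ik(position, orientation): joint angles nearest the present ones, or None.
- snapshot(name): name is "scene" or "top" or "wrist"; returns the picture (384x512x3 uint8, blue, green, red); there is no depth.
- camera_model(name): a dict with "mtx" (3x3 intrinsics, pixels), "camera_from_world" (4x4, takes a point from world to camera coordinates). Camera axes: x right, y up, looking along -z (the intrinsics and any distortion apply to the point x, -y, -z); pixel columns grow to the right and rows downward; lengths in mm; the calibration is good to about 2 mm. A picture is of the moment at which its call begins: read the wrist's pose just before it. camera_model takes no time and is no camera call; for the wrist camera it gives the pose at the moment of the call.
A pose or a line that the arm cannot do raises Unreachable and nothing moves.
- sign_off(): hands the job in; it is judged then, once.
Readings, each from a call of its own:
- read_clock(): time.
- read_q(): joint angles.
- read_qvel(): joint speeds.
- read_joint_torque(): joint torques, N m.
- read_position(): TCP position.
- read_eef_rot(): TCP orientation.
- read_ft_force(): force on the tool from outside, world axes, zero at the start.
- read_wrist_torque(): the same for the moment, N m.
- read_grip_width(): finger opening in mm.
- read_finger_force(): force on a finger pad.
Only numpy, scipy, OpenCV 4.12 (cv2) and the standard library are available. Lean on these libraries where they do the work, as an engineer would, in place of code of your own. Each camera call takes 0.05 s, during which the arm holds its last target. There are 200 camera calls.

### The job

Pack the tackle box on the rod-building bench: put every sinker, every lure and every hook remover (pull these out of the wooden holder) into the lane of the box whose tag at the far end shows that kind, each lying down inside below the rim. Then shut the lid fully, and leave the thread spools where they stand and the glue and varnish upright.

Things in the scene. Friction and masses are not known exactly. Their poses are not given: they have to be found in the camera images.
- box: fixed white open tackle box, 220 (x) x 240 (y) x 50 mm high, walls and floor 4 mm; origin under its centre, z up. It stands turned so that its own +x (the hinge side) points to about world +y. Two divider walls 4 mm thick and as high as the rim run along its y, making three lanes 68 mm wide and 232 mm long, with centre lines at x = -72, 0 and +72 mm
- lid (a joint): hinge of the box's clear lid with a blue border (220 x 240 x 6 mm), along the box's own +x rim; 0 = shut flat on the rim, grows as it opens, at most 2.0 rad; the stiff hinge stays where it is left. It starts open, past upright
- lid_hinge (a point): point on the hinge axis at mid length, at rim height (50 mm above the bench); the axis runs along the box's y
- lid_edge (a point): middle of the lid's free edge, 220 mm from the hinge, at mid thickness
- tag_sinker: fixed grey tag block with a silver oval on top, 46 mm wide (x) x 22 (y) x 40 mm high, standing on the bench against the outside of the box at the far end of the lane for sinkers, on that lane's centre line; origin under its centre, axes parallel to the box's; the lane runs from 15 to 247 mm along the tag's +y. The three tags change places from start to start
- tag_lure: the same with an orange block and a black fish shape: marks the lane for lures
- tag_tool: the same with a blue block and a white and silver tool shape: marks the lane for hook removers
- holder: fixed dark wooden holder block, 60 (x) x 170 (y) x 60 mm high, with three upright holes in a row at y = -55, 0, +55 mm, 12 mm wide and 55 mm deep; origin under its centre
- remover1: hook remover: steel shaft 8 mm thick from its origin (the tip) to 56 mm, then a square blue handle 14 x 14 mm from 56 to 136 mm with a white band near the end, along its own z; 40 g. It stands tip down in a hole of the holder, the handle showing above the block. Some of the three may be absent
- remover1_mid (a point): point inside the handle of that hook remover, 85 mm from the tip along its z
- remover2: hook remover: steel shaft 8 mm thick from its origin (the tip) to 56 mm, then a square blue handle 14 x 14 mm from 56 to 136 mm with a white band near the end, along its own z; 40 g. It stands tip down in a hole of the holder, the handle showing above the block. Some of the three may be absent
- remover2_mid (a point): point inside the handle of that hook remover, 85 mm from the tip along its z
- remover3: hook remover: steel shaft 8 mm thick from its origin (the tip) to 56 mm, then a square blue handle 14 x 14 mm from 56 to 136 mm with a white band near the end, along its own z; 40 g. It stands tip down in a hole of the holder, the handle showing above the block. Some of the three may be absent
- remover3_mid (a point): point inside the handle of that hook remover, 85 mm from the tip along its z
- sinker1: flat lead sinker, silver grey with brass eyes, rounded block 42 (x, long) x 28 (y) x 18 mm high, 120 g, lying on the bench; origin under its centre. Some may be absent
- sinker2: flat lead sinker, silver grey with brass eyes, rounded block 42 (x, long) x 28 (y) x 18 mm high, 120 g, lying on the bench; origin under its centre. Some may be absent
- sinker3: flat lead sinker, silver grey with brass eyes, rounded block 42 (x, long) x 28 (y) x 18 mm high, 120 g, lying on the bench; origin under its centre. Some may be absent
- lure1: green fish-shaped lure without hooks, red tail, 56 mm long (x from -28 tail to +28 nose) x 18 mm wide (y) x 24 mm high, 30 g, standing on its belly; origin under its centre. Some lures may be absent
- lure2: orange fish-shaped lure without hooks, red tail, 56 mm long (x from -28 tail to +28 nose) x 18 mm wide (y) x 24 mm high, 30 g, standing on its belly; origin under its centre. Some lures may be absent
- lure3: yellow fish-shaped lure without hooks, red tail, 56 mm long (x from -28 tail to +28 nose) x 18 mm wide (y) x 24 mm high, 30 g, standing on its belly; origin under its centre. Some lures may be absent
- spool_white: thread spool standing among the pieces, 34 mm across, 28 mm high; origin under its centre; not to be packed
- spool_red: thread spool standing among the pieces, 34 mm across, 28 mm high; origin under its centre; not to be packed
- glue: amber glue bottle standing at the right, 44 mm across, 90 mm high; origin under its centre; bystander
- varnish: clear varnish jar standing at the right, 60 mm across, 60 mm high; origin under its centre; bystander

How it is judged:
By the outcome, as a careful person would: the job done as asked, in the order asked, and still so for the second after the job is handed in, with the robot touching nothing.
Of sinker1, sinker2, sinker3, lure1, lure2, lure3 only 4 to 6 are there at a start; the rules pass over those that are not, and their reading is None.
Of remover1, remover2, remover3 only 2 to 3 are there at a start; the rules pass over those that are not, and their reading is None.
At some moment in a run one of sinker1, sinker2, sinker3, lure1, lure2, lure3 may be knocked a few centimetres aside while the robot is not near it.
Once in a run the grip may slacken for a moment while it holds something.
It also fails if it takes over 210 s, if anything falls off the work surface, if the arm or the gripper's body presses on something with over 40 N, if the wrist force passes 120 N, or if a joint passes its speed limit or range.

## Working session

There is one attempt and no reset: what is moved stays moved. The work goes in short steps, each a Python script; the robot and the scene stay as the last script left them, time stands still between calls to the robot, and variables do not carry over. Pictures are saved under pics/ and viewed, at most 14 in all, crops included, and the job is handed in when it is done.

```bash
mkdir -p pics
python3 - <<'E'
from plant import *
import cv2,numpy as np
for n in ("top","scene"):
    im=snapshot(n); cv2.imwrite(f"pics/{n}0.png",im)
    cv2.imwrite(f"pics/{n}0b.png",cv2.resize(im,(800,600),interpolation=cv2.INTER_CUBIC))
    c=camera_model(n); print(n,{k:np.round(v,3).tolist() if not isinstance(v,str) else v for k,v in c.items()})
c=camera_model("wrist");print({k:np.round(v,3).tolist() for k,v in c.items()});print(read_eef_rot(),read_clock())
E
```

```text
top {'mtx': [[410.817, 0.0, 256.075], [0.0, 410.817, 188.671], [0.0, 0.0, 1.0]], 'camera_from_world': [[-0.001, -1.0, -0.001, -87.198], [0.982, -0.001, 0.191, -568.671], [-0.191, -0.001, 0.982, -985.556], [0.0, 0.0, 0.0, 1.0]]}
scene {'mtx': [[371.557, 0.0, 253.74], [0.0, 371.557, 185.96], [0.0, 0.0, 1.0]], 'camera_from_world': [[0.078, 0.997, 0.017, 50.801], [-0.653, 0.038, 0.756, 283.696], [0.753, -0.07, 0.654, -1591.884], [0.0, 0.0, 0.0, 1.0]]}
{'mtx': [[299.901, 0.0, 254.838], [0.0, 299.901, 191.468], [0.0, 0.0, 1.0]], 'camera_from_world': [[0.258, 0.966, -0.003, -572.476], [-0.931, 0.248, -0.267, 35.929], [-0.258, 0.071, 0.964, -379.504], [0.0, 0.0, 0.0, 1.0]]}
[-4.10094931e-01 -3.11430038e+00  2.74171536e-03] 0.1
```

View pics/top0b.png

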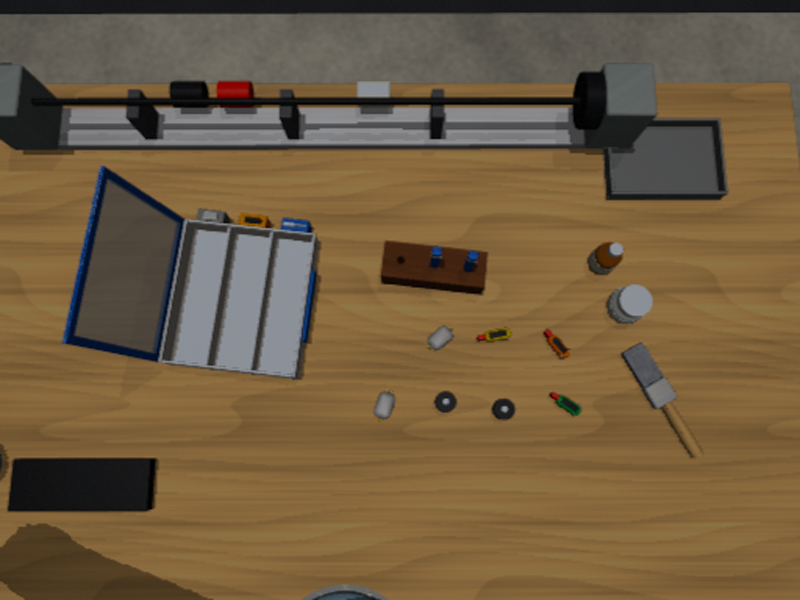

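View pics/scene0b.png

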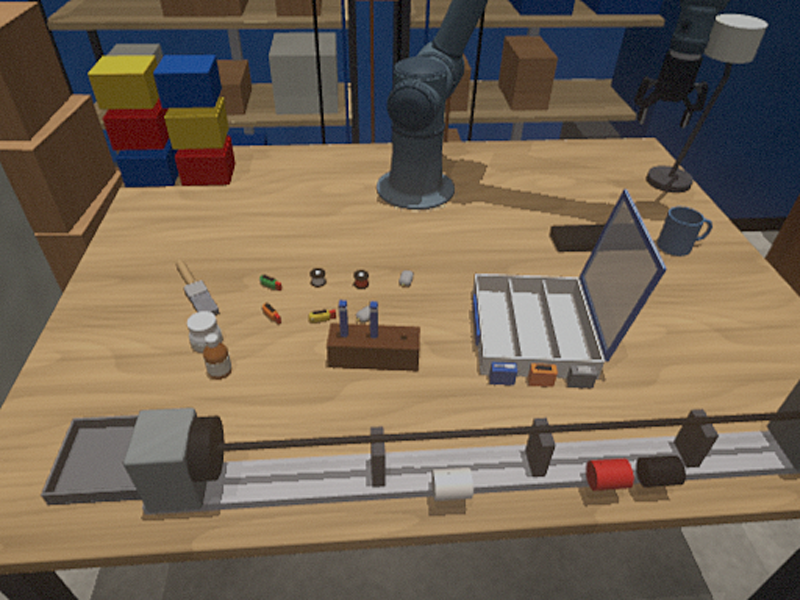

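The top view shows 2 sinkers at (440,338) and (384,404), and 3 lures: yellow (494,335), orange (557,344), green (565,404). There are 2 removers at (436,257) and (471,261), and the spools are at (445,401) and (503,409). The scene view gives the tags from the hinge side as sinker, lure, tool. Next I'll take measurements.

```bash
cat > h.py <<'E'
from plant import *
import cv2,numpy as np
from scipy.spatial.transform import Rotation as R
def ray(cam,px):
    T=np.array(cam["camera_from_world"]);K=np.array(cam["mtx"])
    d=np.linalg.inv(K)@[px[0],px[1],1.]; d=np.array([d[0],-d[1],-d[2]])
    return -T[:3,:3].T@T[:3,3], T[:3,:3].T@d
def onz(cam,px,z):
    o,d=ray(cam,px); return o+d*(z-o[2])/d[2]
def proj(cam,p):
    T=np.array(cam["camera_from_world"]);c=T[:3,:3]@p+T[:3,3]
    u=np.array(cam["mtx"])@[c[0],-c[1],-c[2]]; return u[:2]/u[2]
def tri(c1,p1,c2,p2):
    o1,d1=ray(c1,p1);o2,d2=ray(c2,p2);d1/=np.linalg.norm(d1);d2/=np.linalg.norm(d2)
    s=np.linalg.lstsq(np.c_[d1,-d2],o2-o1,rcond=None)[0]
    a,b=o1+s[0]*d1,o2+s[1]*d2; return (a+b)/2,np.linalg.norm(a-b)
def blobs(im,lo,hi,amin=15,roi=None):
    m=cv2.inRange(cv2.cvtColor(im,cv2.COLOR_BGR2HSV),np.array(lo),np.array(hi))
    if roi is not None:
        r=np.zeros_like(m);r[roi[1]:roi[3],roi[0]:roi[2]]=255;m&=r
    n,l,st,c=cv2.connectedComponentsWithStats(m)
    return [(l==i,st[i,4],c[i]) for i in range(1,n) if st[i,4]>=amin]
E
python3 - <<'E'
from h import *
im=cv2.imread("pics/top0.png");sc=cv2.imread("pics/scene0.png");ct=camera_model("top");cs=camera_model("scene")
hsv=cv2.cvtColor(im,cv2.COLOR_BGR2HSV)
k=.64
for n,p in dict(sA=(440,338),sB=(384,404),yel=(494,335),ora=(557,344),gre=(565,404),wood=(700,500),spool=(445,401),sp2=(503,404),tagS=(212,214),tagL=(253,219),tagT=(294,225),box=(250,300)).items():
    print(n,hsv[int(p[1]*k),int(p[0]*k)],np.round(onz(ct,(p[0]*k,p[1]*k),10)))
for n,p in dict(c1=(187,220),c2=(316,235),c3=(298,377),c4=(161,361)).items(): print(n,np.round(onz(ct,(p[0]*k,p[1]*k),50)))
for n,a,b in (("lidfar",(102,168),(607,356)),("lidfar?",(102,168),(662,270)),("lidnear",(66,342),(625,194)),("rem1",(436,250),(374,304)),("rem2",(472,254),(343,303)),("hole",(401,260),(405,336)),("c1",(187,220),(598,363)),("c4",(161,361),(578,276))):
    P,e=tri(ct,np.array(a)*k,cs,np.array(b)*k);print(n,np.round(P),round(e,1))
cv2.imwrite("pics/objs.png",cv2.resize(im[140:280,220:400],None,fx=4,fy=4,interpolation=cv2.INTER_CUBIC))
cv2.imwrite("pics/box.png",cv2.resize(im[100:250,35:215],None,fx=4,fy=4,interpolation=cv2.INTER_CUBIC))
E
```

```text
sA [ 30   2 132] [ 504. -154.   10.]
sB [ 30   2 136] [395. -61.  10.]
yel [150   9  29] [ 509. -245.   10.]
ora [90  9 28] [ 493. -349.   10.]
gre [70 48 32] [ 395. -357.   10.]
wood [ 17 141 137] [ 244. -565.   10.]
spool [108  22 148] [ 400. -161.   10.]
sp2 [120   8  32] [ 395. -256.   10.]
tagS [ 15   4 120] [720. 238.  10.]
tagL [90 12 22] [711. 167.  10.]
tagT [110  56 104] [700.  95.  10.]
box [108  22 153] [569. 166.  10.]
c1 [697. 267.  50.]
c2 [671.  52.  50.]
c3 [437.  75.  50.]
c4 [462. 294.  50.]
lidfar [740. 306. 130.] 128.3
lidfar? [703. 311. 259.] 4.1
lidnear [468. 342. 254.] 0.9
rem1 [ 621. -142.  137.] 0.3
rem2 [ 615. -196.  137.] 0.1
hole [626. -87.  58.] 4.1
c1 [699. 266.  41.] 8.2
c4 [463. 296.  50.] 3.9
```

View pics/objs.png

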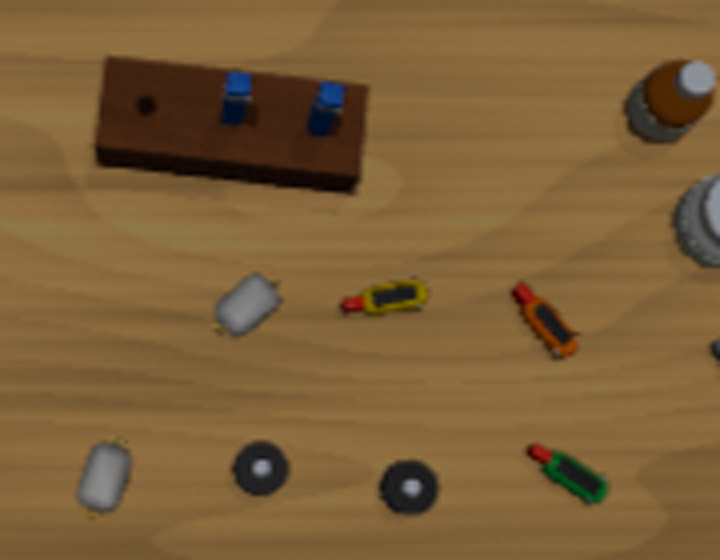

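View pics/box.png

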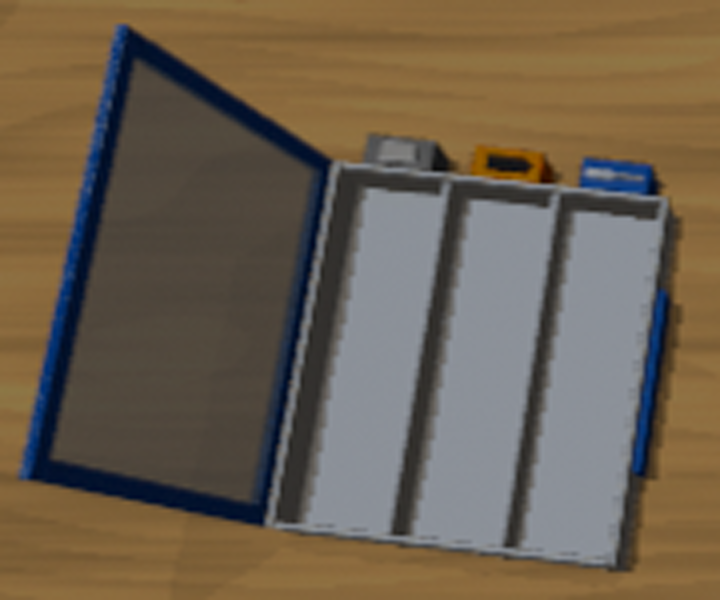

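The crops show the tags in order sinker (hinge side), lure (middle) and tool (low y), with the box rim corners clearly visible. The third holder hole at (146,105) is empty. Next I'll fit the poses and check IK.

```bash
cat >> h.py <<'E'
CT=camera_model("top")
def detect(im=None):
    """pieces on the bench: name -> list of (x,y,angle of long axis,len,wid)"""
    if im is None: im=snapshot("top")
    h,s,v=cv2.split(cv2.cvtColor(im,cv2.COLOR_BGR2HSV)); h=h.astype(int)
    roi=np.zeros(h.shape,bool); roi[190:285,215:388]=True
    red=((h<5)|(h>174))&(s>150)&(v>60)
    col=dict(green=(h>45)&(h<85)&(s>110)&(v>40),yellow=(h>22)&(h<35)&(s>185)&(v>60),
             orange=(h>=5)&(h<15)&(s>200)&(v>70), sinker=(s<35)&(v>90))
    out=[]
    for n,m in col.items():
        m=(m&roi).astype(np.uint8)
        if n!='sinker':
            near=cv2.dilate(cv2.morphologyEx(m,cv2.MORPH_CLOSE,np.ones((5,5))),np.ones((5,5)))
            m=cv2.morphologyEx(m|((red&roi).astype(np.uint8)&near),cv2.MORPH_CLOSE,np.ones((5,5)))
        k,l,st,c=cv2.connectedComponentsWithStats(m)
        for i in range(1,k):
            if st[i,4]<(60 if n=='sinker' else 45): continue
            yx=np.argwhere(l==i); P=np.array([onz(CT,(q[1],q[0]),9 if n=='sinker' else 14)[:2] for q in yx])
            (x,y),(a,b),t=cv2.minAreaRect(P.astype(np.float32))
            mu=P.mean(0);w,V=np.linalg.eigh(np.cov((P-mu).T)); d=V[:,1]
            out.append((n,round(float(mu[0]if n=='sinker' else x),1),round(float(mu[1] if n=='sinker' else y),1),round(float(np.arctan2(d[1],d[0])),2),round(max(a,b)),round(min(a,b)),int(st[i,4])))
    return out
# box frame
_c=[(118,140.75),(201.75,150),(188.75,241.75),(102.5,231.5)]
C=np.array([onz(CT,p,50)[:2] for p in _c]); BC=C.mean(0)
_u=(C[0]-C[1])+(C[3]-C[2]); _f=(C[0]-C[3])+(C[1]-C[2])   # +x(hinge), far
_a=(np.arctan2(_u[1],_u[0])+np.arctan2(_f[1],_f[0])+np.pi/2)/2
U=np.array([np.cos(_a),np.sin(_a)]); F=np.array([U[1],-U[0]])
def box(u,f): return BC+u*U+f*F
def down(p):  # rotation vectors (both half turns), closing dir angle p
    out=[]
    for a in (p,p+np.pi):
        y=np.array([np.cos(a),np.sin(a),0]);z=np.array([0,0,-1.]);out.append(R.from_matrix(np.c_[np.cross(y,z),y,z]).as_rotvec())
    return out
def best(pos,rots):
    c=[(q,r) for r in rots for q in [solve_ik(pos,r)] if q is not None]
    if not c: raise RuntimeError(f"no ik {pos}")
    return min(c,key=lambda t:abs(t[0][5])+.5*abs(t[0][5]-read_q()[5]))[1]
E
python3 - <<'E'
from h import *
print(np.linalg.norm(C-np.roll(C,1,0),axis=1),BC,U,F)
# tags check
for p in ((212,214),(253,219),(294,225)):
    w=onz(CT,np.array(p)*.64,40)[:2]-BC; print("tag",w@U,w@F)
for d in detect(cv2.imread("pics/top0.png")): print(d)
# horizontal grasp IK
for P in ((621,-142),(615,-196)):
  for yaw in (-.4,-.2,0,np.arctan2(P[1],P[0])):
    for el in (0,.3,.6):
      d=np.array([np.cos(yaw)*np.cos(el),np.sin(yaw)*np.cos(el),-np.sin(el)])
      for s in (1,-1):
        y=s*np.array([-np.sin(yaw),np.cos(yaw),0]);rv=R.from_matrix(np.c_[np.cross(y,d),y,d]).as_rotvec()
        q=[solve_ik(np.array([P[0],P[1],z])-62*d,rv) for z in (95,165)]
        print(P,round(yaw,2),el,s,[None if k is None else np.round(k,2) for k in q])
E
```

```text
[237.12169838 220.19319198 237.75011894 217.4911457 ] [566.36064634 174.78624227] [0.11122214 0.99379557] [ 0.99379557 -0.11122214]
tag 70.06497308171465 137.28571096637216
tag -0.009454081072568985 136.18135862987629
tag -70.10093345175746 133.34873813000078
('green', 395.4, -358.6, 0.99, 47, 17, 115)
('yellow', 508.7, -246.6, 1.78, 48, 18, 115)
('orange', 494.1, -344.9, -2.51, 54, 17, 106)
('sinker', 506.3, -154.1, 2.35, 37, 22, 121)
('sinker', 393.9, -60.0, 2.81, 37, 23, 125)
(621, -142) -0.4 0 1 [None, None]
(621, -142) -0.4 0 -1 [None, None]
(621, -142) -0.4 0.3 1 [None, None]
(621, -142) -0.4 0.3 -1 [None, None]
(621, -142) -0.4 0.6 1 [None, None]
(621, -142) -0.4 0.6 -1 [None, None]
(621, -142) -0.2 0 1 [None, None]
(621, -142) -0.2 0 -1 [None, None]
(621, -142) -0.2 0.3 1 [None, None]
(621, -142) -0.2 0.3 -1 [None, None]
(621, -142) -0.2 0.6 1 [None, None]
(621, -142) -0.2 0.6 -1 [None, None]
(621, -142) 0 0 1 [None, None]
(621, -142) 0 0 -1 [None, None]
(621, -142) 0 0.3 1 [None, None]
(621, -142) 0 0.3 -1 [None, None]
(621, -142) 0 0.6 1 [None, None]
(621, -142) 0 0.6 -1 [N
[... 469 characters left out ...]
None, None]
(615, -196) -0.2 0 -1 [None, None]
(615, -196) -0.2 0.3 1 [None, None]
(615, -196) -0.2 0.3 -1 [None, None]
(615, -196) -0.2 0.6 1 [None, None]
(615, -196) -0.2 0.6 -1 [None, None]
(615, -196) 0 0 1 [None, None]
(615, -196) 0 0 -1 [None, None]
(615, -196) 0 0.3 1 [None, None]
(615, -196) 0 0.3 -1 [None, None]
(615, -196) 0 0.6 1 [None, array([-0.64,  0.18, -0.99, -0.46,  0.52, -0.4 ])]
(615, -196) 0 0.6 -1 [None, array([-0.64,  0.18, -0.99, -0.46,  0.52,  2.74])]
(615, -196) -0.31 0 1 [None, None]
(615, -196) -0.31 0 -1 [None, None]
(615, -196) -0.31 0.3 1 [None, None]
(615, -196) -0.31 0.3 -1 [None, None]
(615, -196) -0.31 0.6 1 [None, None]
(615, -196) -0.31 0.6 -1 [None, None]
```

```bash
cat >> h.py <<'E'
def aim(yaw,el,s=1):
    "tool pointing along heading yaw, el below horizontal; closing axis horizontal"
    d=np.array([np.cos(yaw)*np.cos(el),np.sin(yaw)*np.cos(el),-np.sin(el)])
    y=s*np.array([-np.sin(yaw),np.cos(yaw),0]);return d,R.from_matrix(np.c_[np.cross(y,d),y,d]).as_rotvec()
E
python3 - <<'E'
from h import *
for P in ((621,-142),(615,-196)):
  for el in (0,.2,.4,.6,.75,.9):
    ok=[]
    for yaw in np.arange(-3.1,3.1,.2):
      for s in (1,-1):
        d,rv=aim(yaw,el,s)
        q=[solve_ik(np.array([P[0],P[1],z])-62*d,rv) for z in (98,130,165)]
        if all(k is not None for k in q): ok.append((round(yaw,1),s))
    print(P,el,ok)
# over-rotation in the tool lane
for f,u in ((71,-64),(-31,-80),(-31,-72)):
  for el in (1.57,1.8,2.0,2.2,2.4):
    p=box(u,f); r=[]
    for s in (1,-1):
      d,rv=aim(np.arctan2(F[1],F[0]),el,s); r.append([solve_ik(np.array([*p,z])-62*d,rv) is not None for z in (25,60,120,200)])
    print(f,u,el,r)
E
```

```text
(621, -142) 0 []
(621, -142) 0.2 [(np.float64(-1.7), 1), (np.float64(-1.7), -1), (np.float64(-1.5), 1), (np.float64(-1.5), -1), (np.float64(-1.3), 1), (np.float64(-1.3), -1), (np.float64(-1.1), 1), (np.float64(-1.1), -1), (np.float64(0.5), 1), (np.float64(0.5), -1), (np.float64(1.1), 1), (np.float64(1.1), -1), (np.float64(1.3), 1), (np.float64(1.3), -1)]
(621, -142) 0.4 [(np.float64(-1.9), 1), (np.float64(-1.9), -1), (np.float64(-1.7), 1), (np.float64(-1.7), -1), (np.float64(-1.5), 1), (np.float64(-1.5), -1), (np.float64(-1.3), 1), (np.float64(-1.3), -1), (np.float64(-1.1), 1), (np.float64(-1.1), -1), (np.float64(-0.9), 1), (np.float64(-0.9), -1), (np.float64(0.5), 1), (np.float64(0.5), -1), (np.float64(0.7), 1), (np.float64(0.7), -1), (np.float64(0.9), 1), (np.float64(0.9), -1), (np.float64(1.1), 1), (np.float64(1.1), -1), (np.float64(1.3), 1), (np.float64(1.3), -1), (np.float64(1.5), 1), (np.float64(1.5), -1)]
(621, -142) 0.6 [(np.float64(-2.1), 1), (np.float64(-2.1), -1), (np.float64(-1.9), 1), (np.float64(-1.9), -1), (np.float64(-1.7), 1), (np.float64(-1.7), -1), (np.float64(-1.5
[... 6547 characters left out ...]
e, False], [False, False, False, False]]
-31 -80 1.57 [[True, True, True, True], [True, True, True, True]]
-31 -80 1.8 [[True, True, True, True], [True, True, True, True]]
-31 -80 2.0 [[True, True, True, True], [True, True, True, True]]
-31 -80 2.2 [[True, True, True, True], [True, True, True, True]]
-31 -80 2.4 [[True, True, False, False], [True, True, False, False]]
-31 -72 1.57 [[True, True, True, True], [True, True, True, True]]
-31 -72 1.8 [[True, True, True, True], [True, True, True, True]]
-31 -72 2.0 [[True, True, True, True], [True, True, True, True]]
-31 -72 2.2 [[True, True, True, True], [True, True, True, True]]
-31 -72 2.4 [[True, True, False, False], [True, True, False, False]]
```

```bash
cat >> h.py <<'E'
HI=235.
def pick(x,y,ca,z=76,op=52,wmin=0,tr=HI):
    "top grasp closing along angle ca; returns grip width"
    r=best([x,y,z],down(ca))
    move_pose([x,y,tr],r); command_gripper(op)
    movel([x,y,z+25],vel=300); movel([x,y,z],vel=120)
    command_gripper(wmin); w=read_grip_width()
    movel([x,y,tr],vel=300); return w,read_grip_width()
def above(p,ca,z=HI):
    move_pose([*p,z],best([*p,z],down(ca)))
def place(p,z,op):
    movel([*p,z+30],vel=300); movel([*p,z],vel=100); f=read_ft_force(); w=read_grip_width()
    command_gripper(op); movel([*p,HI],vel=300); return w,np.round(f,1)
AF=np.arctan2(F[1],F[0]); AU=np.arctan2(U[1],U[0])
E
python3 - <<'E'
from h import *
d=[k for k in detect() if k[0]=='sinker']; s=min(d,key=lambda k:k[1]); print(d)
print(read_clock(),pick(s[1],s[2],s[3]+np.pi/2))
above(box(64,-60),AF); print(read_clock(),read_grip_width(),np.round(read_q(),2),np.round(read_ft_force(),1))
cv2.imwrite("pics/s1.png",cv2.resize(snapshot("scene"),(800,600)))
E
```

```text
[('sinker', 506.3, -154.1, 2.35, 37, 22, 121), ('sinker', 393.7, -60.0, 2.84, 37, 24, 125)]
0.15 (26.417079290660485, 26.093749524089727)
6.1917 26.920050582524645 [ 0.33  0.39 -0.08  1.1  -0.   -1.13] [ 0.2 -0.4 -0.6]
```

View pics/s1.png

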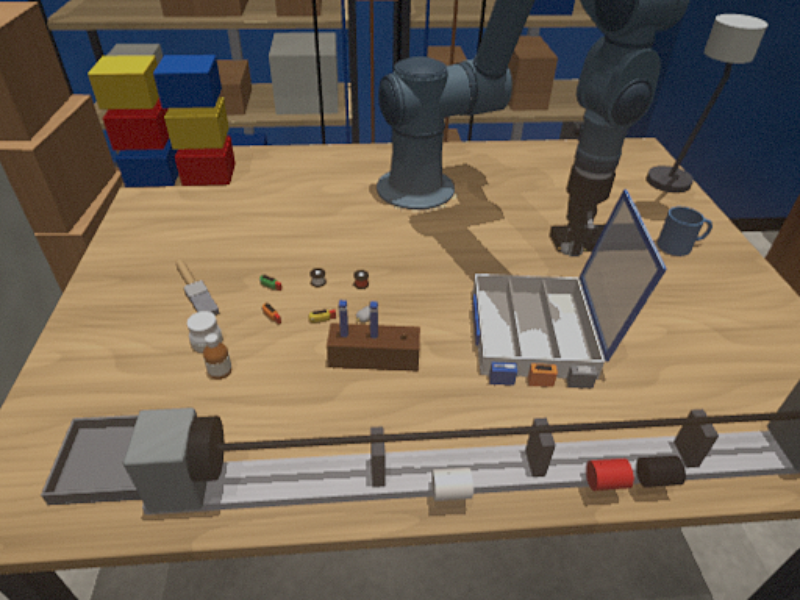

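The first sinker is held above its lane and the wrist at (590,210) is clear of the lid. I'll place it and get the second one.

Run:
```python
from h import *
print(place(box(64,-60),84,40))
d=[k for k in detect() if k[0]=='sinker']; print(d); s=min(d,key=lambda k:abs(k[1]-506))
print(pick(s[1],s[2],s[3]+np.pi/2))
if read_grip_width()>15:
    above(box(64,30),AF); print(read_grip_width()); print(place(box(64,30),84,40))
print(read_clock(),detect())
cv2.imwrite("pics/t1.png",cv2.resize(snapshot("top"),(800,600)))
```

```text
(25.92813691386298, array([ 1.2,  0.2, -0.5]))
[('sinker', 506.1, -154.0, 2.32, 37, 24, 125)]
(26.00620839568385, 26.555728837482388)
26.233715877781986
(26.4415906771426, array([ 0.1, -0.2, -1.5]))
15.3833 [('green', 395.4, -358.6, 0.99, 47, 17, 115), ('yellow', 508.7, -246.6, 1.78, 48, 18, 115), ('orange', 493.5, -345.5, -2.49, 52, 17, 107)]
```

View pics/t1.png

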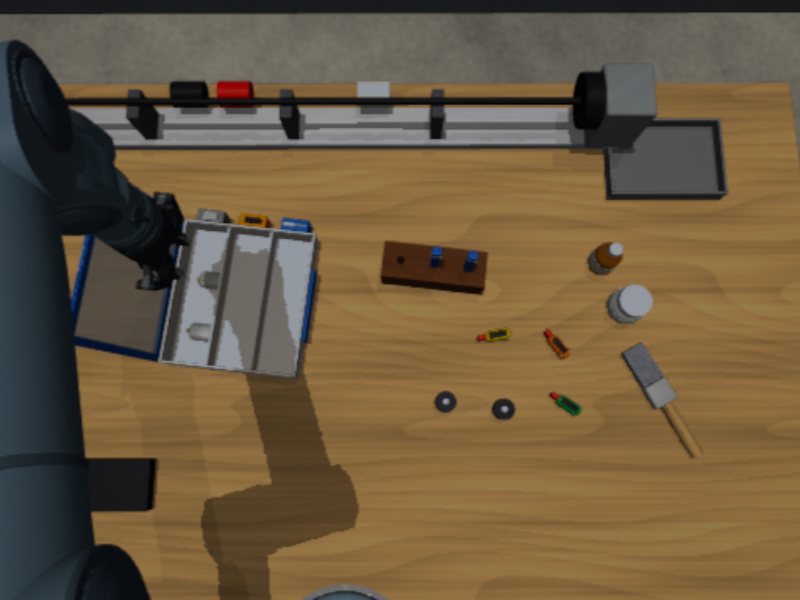

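Both sinkers lie in their lane at (200,331) and (208,280). Lures next.

Run:
```python
from h import *
for n,f in (("yellow",75),("green",-75),("orange",0)):
    for t in range(2):
        d=[k for k in detect() if k[0]==n]; print(d)
        if not d: break
        s=d[0]; w=pick(s[1],s[2],s[3]+np.pi/2,op=48); print(n,w)
        if w[1]>9: break
    else: break
    above(box(0,f),AU); print(read_grip_width())
    if read_grip_width()<9: print("LOST"); break
    print(place(box(0,f),84,29),read_clock())
print(detect())
cv2.imwrite("pics/t2.png",cv2.resize(snapshot("top"),(800,600)))
```

```text
[('yellow', 508.7, -246.6, 1.78, 48, 18, 115)]
yellow (16.72307974077663, 16.675693526502666)
16.84879973172937
(16.673887303600807, array([0.2, 0.1, 0.1])) 23.1
[('green', 395.4, -358.6, 0.99, 47, 17, 115)]
green (16.490166519099215, 16.833885124696273)
16.695424346691453
(16.850058155584573, array([0. , 0.5, 0.2])) 31.4833
[('orange', 492.1, -346.8, -2.46, 49, 17, 99)]
orange (16.361484898788884, 16.77220442800137)
16.886695145740603
(16.788210857567496, array([ 0.6, -0.1,  0.1])) 39.625
[]
```

View pics/t2.png

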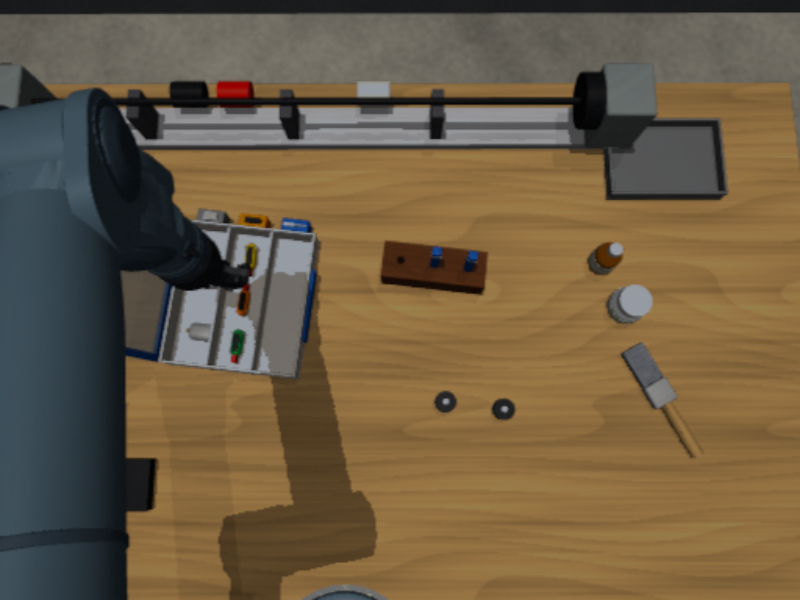

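All three lures lie in the middle lane. Removers next.

```bash
cat > rem.py <<'E'
from h import *
def take(P,el=.75,yaw=-.107,z=96,L=62):
    c=[]
    for s in (1,-1):
        d,r=aim(yaw,el,s); q=[solve_ik(np.array([*P,h])-k*d,r) for h,k in ((z,L+70),(z,L),(176,L))]
        if all(k is not None for k in q): c.append((abs(q[1][5]),s,d,r))
    _,s,d,r=min(c,key=lambda t:t[0]); p=np.array([*P,z])
    move_pose(p-(L+70)*d,r); command_gripper(40); movel(p-L*d,vel=150)
    command_gripper(0); print("grip",read_grip_width(),np.round(read_ft_force(),1))
    movel(p-L*d+[0,0,80],vel=120); print("up",read_grip_width(),np.round(read_ft_force(),1),read_clock()); return s
E
python3 - <<'E'
from rem import *
s=take((615,-196)); print(s)
cv2.imwrite("pics/r1.png",cv2.resize(snapshot("scene")[120:300,150:390],(800,600)))
E
```

```text
grip 12.844052791774123 [-1.   1.2  2.8]
up 12.826030513407552 [-0.1  0.6  0. ] 43.1417
1
```

View pics/r1.png

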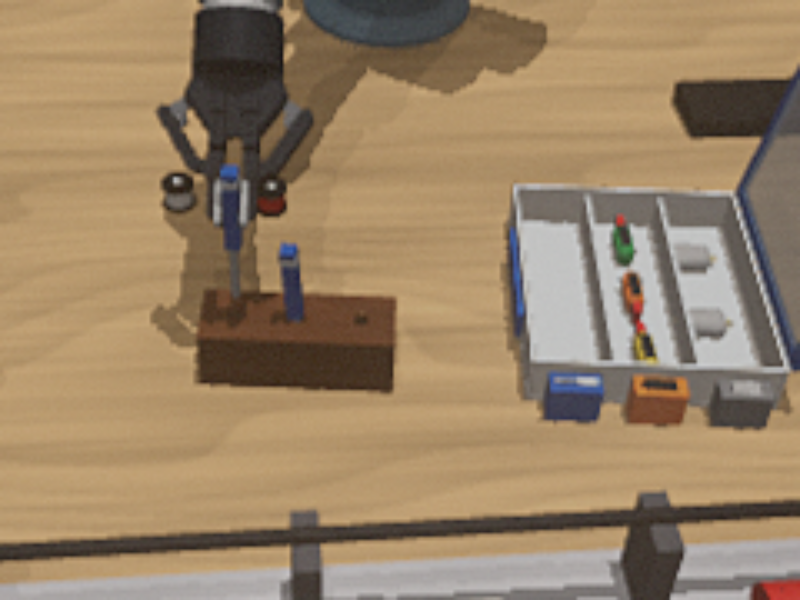

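The remover hangs clear of the block at (235,297). I'll back away from its neighbour, reorient it and place it.

```bash
cat >> rem.py <<'E'
def stow(u,f,s,el=2.0,h=40,L=62,op=24):
    p=np.array(read_position()); movel(p+[-110,0,20],vel=250)
    d,r=aim(AF,el,s); t=np.array([*box(u,f),h])
    a=np.array([470.,-60,200])-L*d
    move_pose(a,r); move_pose(t-L*d+[0,0,110],r); w=read_grip_width(); print("over",w)
    if w<9: return
    movel(t-L*d+[0,0,15],vel=200); movel(t-L*d,vel=60); print(np.round(read_ft_force(),1),read_grip_width())
    command_gripper(op); movel(t-L*d+[0,0,120],vel=200); print(read_clock())
E
python3 - <<'E'
from rem import *
stow(-64,62,1)
cv2.imwrite("pics/r2.png",cv2.resize(snapshot("scene")[120:300,150:390],(800,600)))
E
```

```text
over 12.984640143744
[0.3 0.2 0.1] 12.42328793981821
48.1917
```

View pics/r2.png

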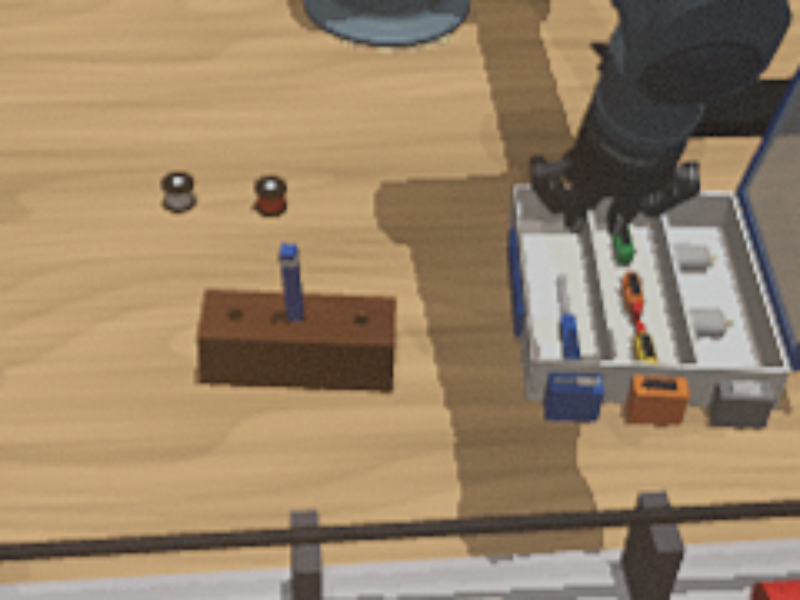

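The first remover lies in the tool lane at (567,320). Now the second.

Run:
```python
from rem import *
s=take((621,-142))
if read_grip_width()>9: stow(-78,-33,s)
move_pose([350,-200,350],best([350,-200,350],down(np.pi/2)))
t=snapshot("top")
cv2.imwrite("pics/f2.png",cv2.resize(t[100:250,35:215],None,fx=4,fy=4,interpolation=cv2.INTER_CUBIC))
cv2.imwrite("pics/t3.png",t);cv2.imwrite("pics/s3.png",snapshot("scene"))
for u in (110,):
  for f in (0,-60): print(box(u,f))
```

```text
Traceback (most recent call last):
  File "rem.py", line 7, in take
    _,s,d,r=min(c,key=lambda t:t[0]); p=np.array([*P,z])
            ~~~^^^^^^^^^^^^^^^^^^^^^
ValueError: min() iterable argument is empty
```

Run:
```python
from rem import *
s=take((621,-142),el=.85)
if read_grip_width()>9: stow(-78,-33,s,el=2.1)
move_pose([350,-200,350],best([350,-200,350],down(np.pi/2)))
t=snapshot("top")
cv2.imwrite("pics/f2.png",cv2.resize(t[100:250,35:215],None,fx=4,fy=4,interpolation=cv2.INTER_CUBIC))
cv2.imwrite("pics/t3.png",t);cv2.imwrite("pics/s3.png",snapshot("scene"))
print(detect())
```

```text
grip 16.70123021770396 [-0.2  0.2  2.3]
up 16.258224864862534 [ 0.5  0.8 -1.1] 52.025
over 16.524295458451697
[ 3.7 -0.9  3.6] 13.090800134390687
56.8417
[]
```

View pics/f2.png

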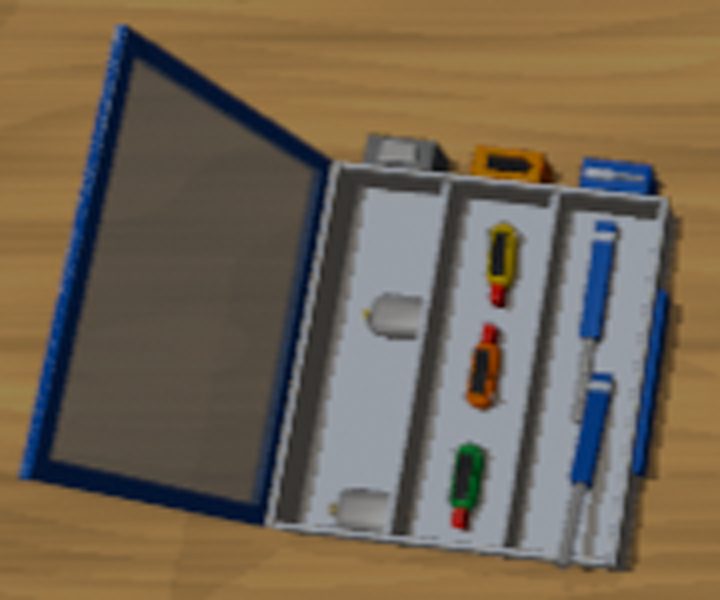

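Everything is in its lane, but the second remover's shaft at (566,565) rides on the near rim, with its shadow beside it. It has to go about 15 mm farther in, so I'll measure it and regrip.

Run:
```python
from h import *
f=lambda x,y,z:(lambda w:(round(w@U,1),round(w@F,1)))(onz(CT,(x/4+35,y/4+100),z)[:2]-BC)
for n,x,y,z in (("end2",601,376,18),("hs2",579,487,40),("tip2",566,563,58),("end1",606,224,18),("hs1",592,340,18),("tip1",577,420,8)): print(n,f(x,y,z))
im=cv2.imread("pics/s3.png");cv2.imwrite("pics/s3c.png",cv2.resize(im[160:250,290:400],(800,600),interpolation=cv2.INTER_CUBIC))
```

```text
end2 (np.float64(-77.3), np.float64(4.0))
hs2 (np.float64(-77.9), np.float64(-71.7))
tip2 (np.float64(-80.4), np.float64(-120.7))
end1 (np.float64(-65.9), np.float64(106.3))
hs1 (np.float64(-67.9), np.float64(27.1))
tip1 (np.float64(-63.8), np.float64(-25.2))
```

View pics/s3c.png

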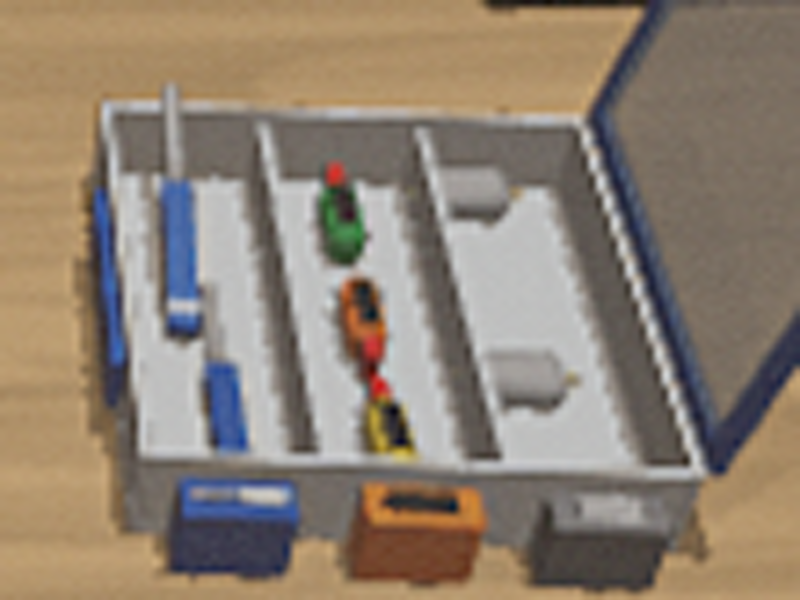

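Confirmed: the shaft overhangs the near rim at (168,90). I'll regrip near the shaft end of the handle, level it and set it farther in.

Run:
```python
from h import *
L=60; q=read_q()
c=[]
for s in (1,-1):
    d,r=aim(AF,np.pi/2,s); k=solve_ik(np.array([*box(-76.5,-48),28])-L*d,r)
    if k is not None: c.append((abs(k[5]),s))
s=min(c)[1]; d,r=aim(AF,np.pi/2,s)
p=np.array([*box(-76.5,-48),28])-L*d
move_pose(p+[0,0,100],r); command_gripper(22); movel(p+[0,0,20],vel=250); movel(p,vel=80); print(np.round(read_ft_force(),1))
command_gripper(0); print(read_grip_width()); movel(p+[0,0,40],vel=150); print(read_grip_width())
d2,r2=aim(AF,1.24,s); t=np.array([*box(-77,-25),0])-L*d2
movel(t+[0,0,70],r2,vel=100); movel(t+[0,0,30],vel=80); print(np.round(read_ft_force(),1),read_grip_width())
command_gripper(22); movel(t+[0,0,140],vel=200)
move_pose([350,-200,350],best([350,-200,350],down(np.pi/2)))
t=snapshot("top");sc=snapshot("scene");print(read_clock())
a=cv2.resize(t[130:250,95:215],(400,400),interpolation=cv2.INTER_CUBIC);b=cv2.resize(sc[160:260,290:390],(400,400),interpolation=cv2.INTER_CUBIC)
cv2.imwrite("pics/f4.png",np.hstack([a,b])); cv2.imwrite("pics/t4.png",t)
```

```text
[ 0.5  0.  -0.2]
12.705124311811556
12.720524767656588
[-0.5  0.7 -0.1] 13.251130379266682
65.2167
```

View pics/f4.png

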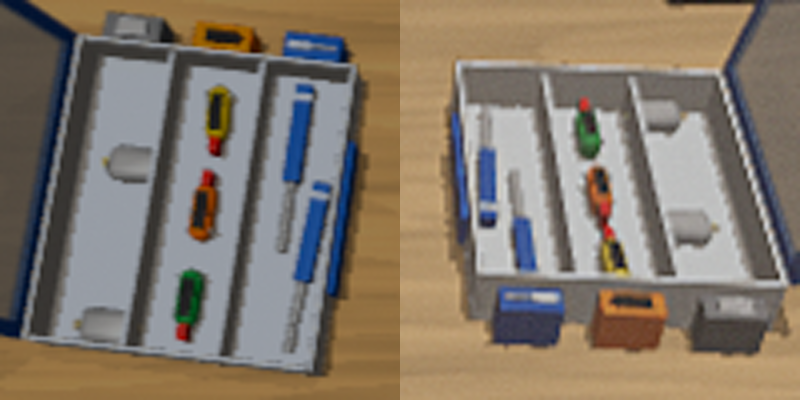

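All pieces lie flat below the rim. Next I'll push the lid over from outside with closed fingers, watching the force.

```bash
cat > lid.py <<'E'
from h import *
def tip(th,rho=185,f=-50,extra=0):
    u=110-rho*np.cos(th)+(6+11*abs(np.sin(th))+extra)*np.sin(th)
    z=50+rho*np.sin(th)+(6+extra)*np.cos(th)
    return np.array([*box(u,f),z+73])
E
python3 - <<'E'
from lid import *
rs=down(AF); r=None
for k in rs:
    q=[solve_ik(tip(t),k) for t in np.arange(1.9,-.01,-.1)]+[solve_ik(tip(1.9,extra=40),k)]
    print([i for i,x in enumerate(q) if x is None], None if q[-1] is None else np.round(q[-1],2))
    if all(x is not None for x in q) and (r is None or abs(q[0][5])<m): r,m=k,abs(q[0][5])
print(tip(1.9,extra=40),tip(1.77))
if r is not None:
    command_gripper(0)
    a=tip(1.9,extra=40); b=np.array([330.,a[1]+15,310])
    move_pose(b,r); movel(a,vel=200); print(np.round(read_ft_force(),1))
    for t in np.arange(1.9,1.24,-.1):
        movel(tip(t),vel=80); F_=read_ft_force(); print(round(t,2),np.round(F_,1))
        if np.linalg.norm(F_)>40: break
    cv2.imwrite("pics/l1.png",cv2.resize(snapshot("scene")[60:300,200:512],(780,600)))
E
```

```text
[] [ 0.54  0.6   0.38  1.35 -0.    2.23]
[] [ 0.54  0.6   0.38  1.35  0.   -0.91]
[541.4943924  402.15128704 283.19419615] [534.80675206 342.39567261 303.15419458]
[-0.3 -0.4  0.5]
1.9 [-0.2 -0.5 -0.3]
1.8 [0.2 0.2 0.7]
1.7 [0.3 0.5 0.3]
1.6 [ 0.1  0.7 -0.2]
1.5 [-0.5  0.2 -0.1]
1.4 [0.3 0.3 0.6]
1.3 [ 0.1  0.1 -1.1]
```

View pics/l1.png

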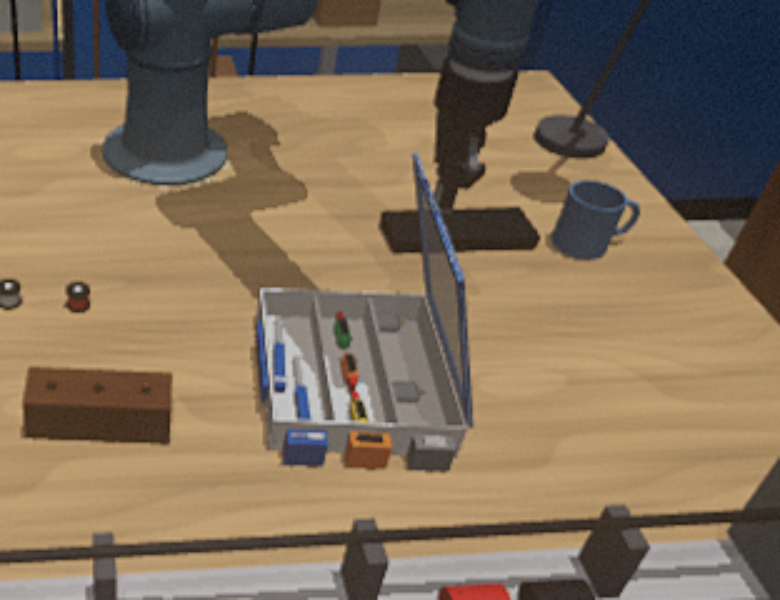

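The lid is now near upright at (445,290), with the fingers behind it and almost no force. I'll continue to closed.

Run:
```python
from lid import *
for t in np.arange(1.2,-.01,-.1):
    movel(tip(t),vel=80); F_=read_ft_force(); print(round(t,2),np.round(F_,1))
    if np.linalg.norm(F_)>40: break
p=np.array(read_position())
for i in range(8):
    if read_ft_force()[2]>15: break
    p=p-[0,0,1]; movel(p,vel=20)
print(p[2]-73,np.round(read_ft_force(),1))
movel(p+[0,0,120],vel=200); move_pose([400,-60,330],best([400,-60,330],down(np.pi/2)))
t=snapshot("top");sc=snapshot("scene");print(read_clock())
cv2.imwrite("pics/e.png",np.hstack([cv2.resize(t[100:260,60:420],(400,300)),cv2.resize(sc[130:280,100:420],(400,300))]));cv2.imwrite("pics/t5.png",t)
```

```text
1.2 [-0.1  0.4 -0.1]
1.1 [-0.1  0.3 -0. ]
1.0 [-0.2 -0.6 -0.1]
0.9 [-0.5 -0.2  0.7]
0.8 [-0.   0.3  0.6]
0.7 [ 0.7  0.2 -0.3]
0.6 [-0.5  0.6  0.5]
0.5 [-0.  -0.1 -0.3]
0.4 [ 0.6  0.1 -0.6]
0.3 [-0.1  0.3 -0.6]
0.2 [ 0.3 -0.3 -0.4]
0.1 [ 1.  -0.2 -0.5]
-0.0 [-0.9 -0.2  0.5]
52.9575888713955 [-6.9 -0.9 19.3]
79.6167
```

View pics/e.png

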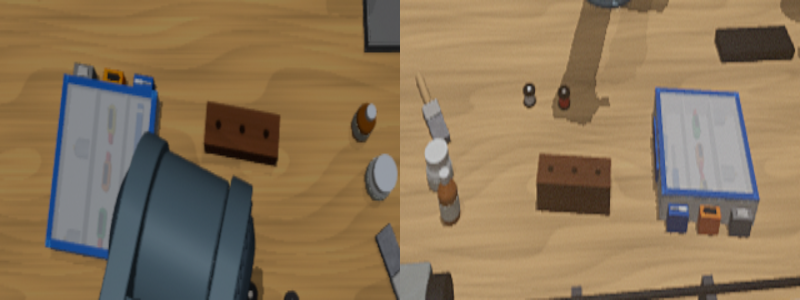

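The lid lies flat on the rim in both views, with contact felt at rim height. The spools, glue and varnish stand untouched, so I'll hand the job in.

```bash
python3 -c "
from plant import *
print(sign_off(),read_clock())"
```

```text
the job is handed in; nothing more can be done
the job is handed in; nothing more can be done
```

The two sinkers, three lures and two hook removers are packed in their tagged lanes and the lid is pressed shut; the spools, glue and varnish were left standing, and I signed off at about 80 s of the 210 s allowed, with no verdict shown.

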